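# Clamp a gel cassette in a vertical gel tank with its wedge

## Robot

A 7-joint arm with a two-finger parallel gripper is mounted at the origin on a cart in front of the work surface, level with it; the furniture and walls round the work are solid. World frame = base frame: x ahead of the robot, y to its left, z up, the work surface at z = 0. Lengths are in m, angles in rad, forces in N, time in s.
With the tool pointing down it reaches from about 0.425 to 1.025 m from the base axis. Payload 3.6 kg.
Tool frame: the origin (TCP) lies at the centre of the arm's flange, where the gripper is bolted on; the fingertips stand 173 mm ahead of it and the grasp point (between the pads) lies 155 mm ahead of it (tip_extent is the distance from the TCP to the fingertips, in m); z points along the fingers, y is the line along which they close (so a half turn about z gives the same grasp; the last joint's range is limited). The gripper opens to 85 mm and grips with 20 to 120 N. Pads are 22 mm wide; open, the fingers measure 114 mm over their backs; the gripper's body (76 mm by 85 mm) begins 54 mm behind the grasp point. The pads swing forward as they close: fully open they stand 13 mm farther back than shut.
Start: joints at [1.25, 0.591, 0.048, 1.609, -0.033, 0.943, -0.034], TCP at [0.164, -0.706, 0.405] pointing down, gripper open.
Joint ranges: [-2.69, 2.69], [-0.47, 2.24], [-1.27, 1.36], [0.19, 2.51], [-1.53, 4.68], [0.08, 2.07], [-3.09, 3.09]. Speed limits (rad/s): [2.57, 2.57, 3.14, 3.14, 3.14, 3.14, 3.14].

## Interface

Orientations are given as a rotation vector (axis times angle).
In Python, from rig import observe, snapshot, job_done, regions_of, mark_of, tip_extent gives the robot as it stands. The module is installed in compiled form; this text tells all that it offers.
- The arm moves only by the tool servo_tool, never from a script. Its argument "targets" is text: rows parted by semicolons, each of 7 numbers parted by spaces: the turn, a rotation vector about the tool's x, y, z in rad, then the shift along the tool's x, y, z in mm, then the opening, from 0 (shut) to 1 (fully open). In form: wx wy wz dx dy dz claw; .... A call has 1 to 20 rows; each row shifts and turns the commanded pose from where the row before left it, along the tool's axes as they then stand; what a row does not reach is not made up. A row lasts 1/10 s, in which the tool goes at most 50 mm and 8.59 degrees, less where a joint would pass 70% of its speed; a pose out of reach is approached as far as the arm can. A call with a gripper value outside its range is refused whole. The fingers move at their own pace and stop on an object; the grip force is fixed at half the most. Time passes only in rows, so rows that do not move let the fingers close. It gives the time, the measured TCP pose, the force, the opening and the grip force at its end, in the units of the state.
- observe(): the state, without advancing time (a new reading comes with each control period).
- snapshot(name): name is "side" or "top" or "wrist"; returns a dict with "img" (420x560x3 uint8, red, green, blue), "intrinsics" (3x3 intrinsics, pixels), "rvec" (rotation vector, rad) and "tvec" (3), from world to camera coordinates, as OpenCV has them. Camera axes: x right, y down, z forward; pixel columns grow to the right and rows downward; lengths in m; the calibration is good to about 2 mm. A picture is of the moment at which its call begins. There is no depth.
- job_done(): hands the job in; it is judged then, once.
Trained networks look in a picture, given as the dict that the camera call returned (one of the last four; its "shot" number tells which), for a name from the list of things; names that differ only in an ending like _2 or _b are one class to them, and where a whole thing is asked for, a point or a joint stands for the part that bears it (a point fixed in the world has none). Each returns a list of dicts, best first, with "score" (0 to 1); they miss things now and then, are a little off and sometimes report something else, mostly with a low value. They report only what shows in the picture. A call takes as long as a camera call. They do not tell look-alikes from the thing itself.
- regions_of(label, picture): "region" (420x560 bool, what is visible of it).
- mark_of(label, picture): "xyz" ([x, y, z] in m, in the coordinates of the camera as it stood for that picture, good to about 4 mm: a listed point, or the origin of a listed thing).
The state is a dict: "t": time; "q": joint angles; "qd": joint speeds; "joint_torque": joint torques, N m; "tcp_pos": TCP position; "orientation": TCP orientation; "ft_force": force on the tool from outside, world axes, zero at the start; "wrist_torque": the same for the moment, N m; "finger_gap": finger opening in m; "grasp_force": force on a finger pad.
Only numpy, scipy, OpenCV 4.12 (cv2) and the standard library are available. Lean on these libraries where they do the work, as an engineer would, in place of code of your own. Each camera call takes 0.05 s, during which the arm holds its last target. There are 200 camera calls.

## Task

Get the gel tank ready for its leak check. First press the two orange hinged clips at the ends of the white core down until each clicks shut; then take the blue wedge out of the rack by its fin and slide it, nose down, into the side of the tank where there is room for it, between the glass cassette and the outer wall (never force it in beside the thick grey blank), until it sits tight and clamps the glass upright and flush against the core's gasket. It is glass, so press firmly but not violently, leave the other things alone, and finish still gripping the wedge and pressing it home: do not let go.

Things in the scene. Friction and masses are not known exactly. Their poses are not given: they have to be found in the camera images.
- tank: clear open gel tank on a grey base (124 x 184 mm), fixed. Origin: centre of its underside; y along its length, x across. Chamber floor z = 6 mm; long walls 5 mm thick, inner faces x = +44 and -44 mm, rims z = 82 mm; inside from y = -56 to +56 mm. Grey end consoles with the clips' hinges at y = +76 and -76 mm, 44 mm wide, up to z = 100 mm
- core: white hollow core in the middle of the tank, part of it, with the same origin and axes as the tank; black gasket faces at x = +18 and -18 mm, from z = 6 to 82 mm; so a 26 mm wide chamber lies on each side between gasket and wall
- clip_left (a joint): hinge of the orange clip at the tank's +y end, rad: 0 = shut (level), 0.6 = standing open. Over-centre spring: pushing straight down at the pad meets about 6 N at first, less further on, until it gives way at about 0.22 rad, snaps to 0 and stays
- clip_right (a joint): the same for the clip at the tank's -y end
- clip_left_pad (a point): where to press the +y clip: top of its arm (26 mm wide, 6 mm thick, 41 mm long, pointing to the tank's middle), 30 mm from the hinge; a lip at its tip stands 3 mm higher. Hinge axis along tank x at tank y = +76, z = 92 mm; shut, the pad is at tank y = +46, z = 95 mm
- clip_right_pad (a point): the same on the -y clip (hinge at tank y = -76 mm; shut, the pad is at y = -46 mm)
- cassette: loose glass gel cassette, 8 mm thick (own x), 100 wide (y), 76 high (z), blue gel between clear plates, 150 g, wet and slippery. Origin: centre of its foot. Stands in one chamber (tank +x or -x side, differs) about 6 mm off the gasket, which leaves 12 mm to the wall. Flush, its mid-plane is at tank x = +22 or -22 mm, with 18 mm left to the wall
- cassette_top (a point): middle of the cassette's top edge, on its mid-plane, 76 mm above its foot (tank z = 82 mm)
- cassette_foot (a point): middle of the cassette's lower edge, on its mid-plane
- blank: thick grey blank insert with a pull handle, 20 x 100 x 70 mm (handle to 79 mm above its foot), fixed in the other chamber against the gasket; it leaves only 6 mm to the wall. Origin: centre of its foot
- wedge: blue wedge, 140 g, slippery below its collar. Origin: centre of its nose (lower end); z up, x across its thickness, y along its 80 mm width. 7 mm thick at the nose, 17.3 from z = 20 to 62, flaring to 22.3 at 80; collar 22.5 x 84 from 80 to 86; fin 12 (x) x 50 (y) from 86 to 126. In the rack its nose is at z = 8 mm; pushed home, tight between glass and wall, at 10 to 20 mm
- rack: white draining rack, fixed, 110 x 116 mm. Origin: centre of its underside. Slots along its y; the wedge stands in the slot at x = +22 mm (19.2 mm wide, teeth up to z = 53 mm: lift it straight up to clear them), spare glass plates at x = -16 and -36 mm (tops at z = 84 mm)
- spare_plate_1: loose spare glass plate 4 x 100 x 76 mm standing in the rack; leave alone. Origin: centre of its foot
- spare_plate_2: second spare glass plate, the same
- tip_box: pale blue-grey closed tip box 73 x 87 x 66 mm, bystander
- beaker: glass beaker, 74 mm across, 91 mm high, bystander
- timer: white lab timer 60 x 66 x 19 mm, bystander
Things that resemble listed ones, but are neither listed nor needed, are in the scene too. There is more than one size of the wedge; the one meant has the size given above.

How it is judged:
By the outcome, as a careful person would: the job done as asked, in the order asked, and still so for the second after the job is handed in, while the arm keeps its last pose, push and grip.
It also fails if it takes over 51 s, if anything falls off the work surface, if the arm or the gripper's body presses on something with over 40 N, if the wrist force passes 120 N, or if a joint passes its speed limit or range.

## Working session

There is one attempt and no reset: what is moved stays moved. The work goes in short steps, Python scripts to look and compute and a tool call to move; the robot and the scene stay as the last step left them, time stands still between calls to the robot, and variables do not carry over. Pictures are saved under pics/ and viewed, at most 10 in all, crops included, and the job is handed in when it is done.

Besides the shell and the picture viewer there is one more tool, called after "Call:" as name(argument=value, ...) on one line, values as JSON. servo_tool: Moves the arm, as the interface text tells. Its arguments: {"type":"object","properties":{"targets":{"type":"string"}},"required":["targets"]}

```bash
mkdir -p pics
cat > h.py <<'E'
import numpy as np, cv2
from rig import *
from scipy.spatial.transform import Rotation as R
def w(p,s):
    M=cv2.Rodrigues(np.array(s["rvec"],float))[0]
    return M.T@(np.array(p)-np.array(s["tvec"]).ravel())
def px(P,s):
    return cv2.projectPoints(np.array(P,float).reshape(-1,3),np.array(s["rvec"],float),np.array(s["tvec"],float),np.array(s["intrinsics"],float),None)[0].reshape(-1,2)
E
python3 - <<'E'
from h import *
o=observe(); print({k:np.round(v,3) for k,v in o.items()}, tip_extent)
for n in ["side","top"]:
    s=snapshot(n); cv2.imwrite(f"pics/{n}0.png",s["img"][:,:,::-1])
    for l in ["tank","core","clip_left_pad","clip_right_pad","cassette_top","cassette_foot","blank","wedge","rack","spare_plate_1","tip_box","beaker","timer"]:
        for m in mark_of(l,s)[:3]: 
            P=w(m["xyz"],s);print(n,l,round(m["score"],2),np.round(P,3),np.round(px(P,s)[0]))
print(observe()["t"])
E
```

```text
{'t': np.float64(0.0), 'q': array([ 1.249,  0.592,  0.048,  1.61 , -0.033,  0.943, -0.034]), 'qd': array([-0.   , -0.   ,  0.001, -0.   ,  0.   ,  0.001,  0.001]), 'joint_torque': array([-1.0000e-03, -5.4869e+01,  1.5460e+00, -1.9812e+01,  9.0000e-03,
        9.0000e-03, -0.0000e+00]), 'tcp_pos': array([ 0.164, -0.706,  0.404]), 'orientation': array([-3.119e+00, -3.570e-01,  1.000e-03]), 'ft_force': array([ 0.046, -0.521,  0.235]), 'wrist_torque': array([-0.   ,  0.078,  0.003]), 'grasp_force': np.float64(0.0), 'finger_gap': np.float64(0.085)} 0.1734
side tank 0.98 [ 0.53  -0.171 -0.004] [304. 212.]
side clip_left_pad 0.49 [ 0.52  -0.118  0.112] [302. 183.]
side clip_left_pad 0.28 [ 0.379 -0.34  -0.002] [367. 201.]
side clip_right_pad 0.63 [ 0.545 -0.225  0.112] [308. 171.]
side cassette_top 0.61 [ 0.559 -0.16   0.082] [295. 186.]
side cassette_top 0.44 [0.469 0.215 0.003] [264. 277.]
side blank 0.44 [ 0.53  -0.173 -0.002] [304. 211.]
side wedge 0.71 [ 0.623  0.202 -0.002] [210. 261.]
side wedge 0.63 [ 0.558 -0.16   0.083] [295. 185.]
side wedge 0.58 [0.507 0.219 0.008] [248. 272.]
s
[... 556 characters left out ...]
4 -0.003] [340. 206.]
top cassette_top 0.8 [ 0.556 -0.165  0.079] [340. 189.]
top cassette_top 0.46 [ 0.503 -0.175  0.004] [340. 214.]
top cassette_top 0.45 [0.462 0.214 0.005] [193. 228.]
top cassette_foot 0.7 [0.683 0.075 0.002] [247. 147.]
top blank 0.64 [ 0.504 -0.178  0.008] [342. 214.]
top wedge 0.79 [ 0.622  0.204 -0.003] [199. 169.]
top wedge 0.69 [ 0.514  0.353 -0.   ] [141. 207.]
top rack 0.81 [ 0.48   0.216 -0.003] [192. 221.]
top spare_plate_1 0.53 [0.444 0.213 0.008] [192. 234.]
top spare_plate_1 0.48 [0.462 0.215 0.004] [192. 228.]
top tip_box 0.87 [ 0.682  0.075 -0.001] [247. 148.]
top timer 0.8 [0.372 0.031 0.004] [261. 263.]
top timer 0.57 [0.683 0.076 0.001] [247. 147.]
1.4
```

Run:
```python
import cv2
a=cv2.imread("pics/side0.png")[120:340,150:430];b=cv2.imread("pics/top0.png")[90:310,100:420]
cv2.imwrite("pics/side0c.png",cv2.resize(a,None,fx=2.7,fy=2.7,interpolation=cv2.INTER_CUBIC))
cv2.imwrite("pics/top0c.png",cv2.resize(b,None,fx=2.5,fy=2.5,interpolation=cv2.INTER_CUBIC))
```

```text
(no output)
```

View pics/side0c.png

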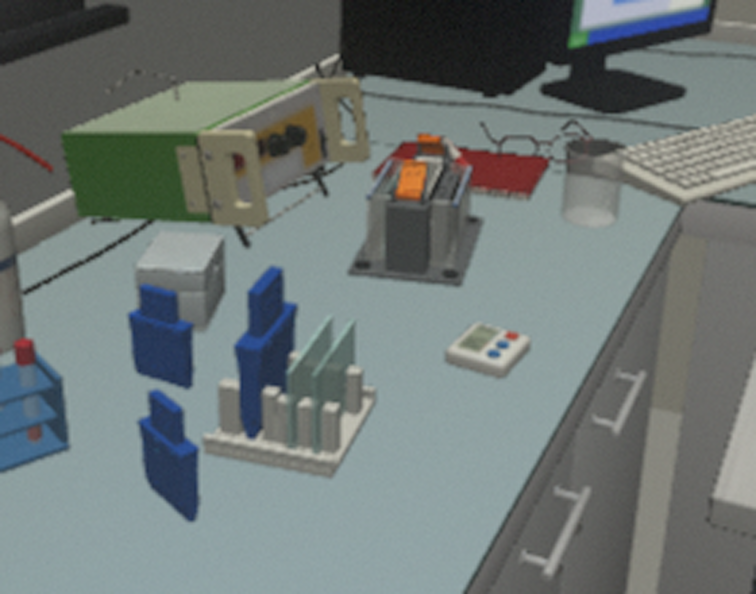

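View pics/top0c.png

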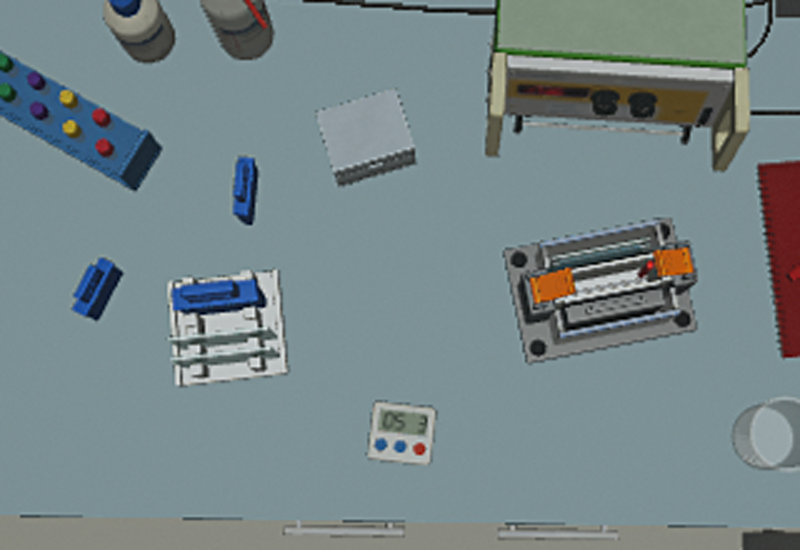

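Side view: tank at about (420,205), the correct wedge in the rack at (265,350), with two smaller look-alikes at (160,335) and (170,455). Top view: the cassette is on the far (+x) side of the core, the blank on the near side, both orange clips stand open at (552,287) and (675,262), and the rack wedge is at (215,294).

```bash
cat >> h.py <<'E'
def plan(pos,yaw):
    """tool pointing down, tool y along world heading yaw; print delta in current tool frame"""
    o=observe(); C=R.from_rotvec(o["orientation"]); 
    best=None
    for k in (0,np.pi):
        y=np.array([np.cos(yaw+k),np.sin(yaw+k),0]);z=np.array([0,0,-1.]);x=np.cross(y,z)
        T=R.from_matrix(np.c_[x,y,z]); d=(C.inv()*T).as_rotvec()
        if best is None or np.linalg.norm(d)<np.linalg.norm(best[0]): best=(d,T)
    d,T=best; dp=np.array(pos)-o["tcp_pos"]
    print("turn",np.round(d,4),"shift cur frame mm",np.round(1000*C.inv().apply(dp),1),"shift after turn mm",np.round(1000*T.inv().apply(dp),1))
    return T
E
python3 - <<'E'
from h import *
o=observe();C=R.from_rotvec(o["orientation"]);print(np.round(C.as_matrix(),3))
plan([0.53,-0.172,0.40],0.2)
plan([0.50,-0.172,0.40],0.2)
E
```

```text
[[ 0.974  0.226  0.   ]
 [ 0.226 -0.974 -0.   ]
 [-0.     0.    -1.   ]]
turn [ 0.000e+00  1.000e-04 -1.543e+00] shift cur frame mm [ 477.5 -437.8    4.7] shift after turn mm [450.9 465.1   4.7]
turn [ 0.000e+00  1.000e-04 -1.543e+00] shift cur frame mm [ 448.2 -444.6    4.7] shift after turn mm [456.8 435.7   4.7]
```

Call:
servo_tool(targets="0 0 0 44 -44 0 0;0 0 0 44 -44 0 0;0 0 0 44 -44 0 0;0 0 0 44 -44 0 0;0 0 0 44 -44 0 0;0 0 0 44 -44 0 0;0 0 0 44 -44 0 0;0 0 0 44 -44 0 0;0 0 0 44 -44 0 0;0 0 0 44 -44 0 0;0 0 -0.14 0 0 0 0;0 0 -0.14 0 0 0 0;0 0 -0.14 0 0 0 0;0 0 -0.14 0 0 0 0;0 0 -0.14 0 0 0 0;0 0 -0.14 0 0 0 0;0 0 -0.14 0 0 0 0;0 0 -0.14 0 0 0 0;0 0 -0.14 0 0 0 0;0 0 -0.14 0 0 0 0")

```text
t: 3.4
tcp_pos: [0.4283, -0.2821, 0.4049]
orientation: [2.15, 2.289, -0.0]
ft_force: [-0.4, -1.0, 0.6]
finger_gap: -0.0005
grasp_force: 0.0
```

Call:
servo_tool(targets="0 0 -0.14 0 0 0 0;0 0 0 0 0 0 0")

```text
t: 3.6
tcp_pos: [0.4282, -0.2822, 0.4048]
orientation: [1.993, 2.428, 0.0]
ft_force: [-1.3, 0.8, -0.8]
finger_gap: 0.0002
grasp_force: 0.0
```

Run:
```python
from h import *
s=snapshot("wrist"); cv2.imwrite("pics/w1.png",s["img"][:,:,::-1])
for l in ["tank","core","clip_left_pad","clip_right_pad","cassette_top"]:
    for m in mark_of(l,s)[:2]: 
        P=w(m["xyz"],s);print(l,round(m["score"],2),np.round(P,3),np.round(px(P,s)[0]))
M=cv2.Rodrigues(np.array(s["rvec"],float))[0];print(-M.T@np.ravel(s["tvec"]),M[2],s["intrinsics"])
print(np.round(observe()["q"],2));plan([0.53,-0.172,0.40],0.2)
```

```text
tank 0.8 [ 0.527 -0.17  -0.   ] [380. 114.]
core 0.86 [ 0.527 -0.172  0.001] [380. 115.]
clip_left_pad 0.81 [ 0.516 -0.122  0.113] [429.  40.]
clip_right_pad 0.95 [ 0.542 -0.22   0.112] [421. 167.]
clip_right_pad 0.18 [ 0.373 -0.339 -0.006] [235. 219.]
cassette_top 0.93 [ 0.553 -0.165  0.087] [439. 108.]
[ 0.41499045 -0.21519307  0.37437388] [ 0.05070907 -0.26024029 -0.96421138] [[291.46885971   0.         282.28527226]
 [  0.         291.46885971 212.89691306]
 [  0.           0.           1.        ]]
[ 0.81  0.35 -0.39  2.07  0.19  0.76  0.49]
turn [ 0.      0.0002 -0.0041] shift cur frame mm [ 88.1 121.1   4.7] shift after turn mm [ 87.6 121.5   4.8]
```

View pics/w1.png

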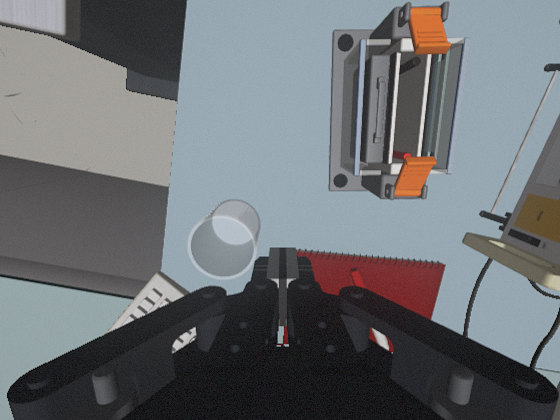

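The wrist view shows the tank at about (400,110), with the cassette on the right (+x) side of the core, the blank with its handle on the left, and both clips standing open at (428,30) and (415,177). Next I centre the camera over it.

Call:
servo_tool(targets="0 0 0 10 30 0 0;0 0 0 10 30 0 0;0 0 0 10 30 0 0;0 0 0 7 29 0 0;0 0 0 0 0 0 0;0 0 0 0 0 0 0")

```text
t: 4.5
tcp_pos: [0.5381, -0.2219, 0.4045]
orientation: [-1.991, -2.43, 0.001]
ft_force: [0.5, -0.1, 0.3]
finger_gap: 0.0002
grasp_force: 0.0
```

Run:
```python
from h import *
import pickle
s=snapshot("wrist"); pickle.dump(s,open("w2.pkl","wb"))
im=s["img"][:,:,::-1]
for l in ["tank","core","clip_left_pad","clip_right_pad","cassette_top","cassette_foot","blank"]:
    for m in mark_of(l,s)[:2]: 
        P=w(m["xyz"],s);print(l,round(m["score"],2),np.round(P,3),np.round(px(P,s)[0]))
r=regions_of("tank",s)[0]["region"];ys,xs=np.where(r);print(xs.min(),xs.max(),ys.min(),ys.max())
c=im[max(ys.min()-10,0):ys.max()+10, xs.min()-10:xs.max()+10]
f=min(800/c.shape[1],600/c.shape[0]);print(f)
cv2.imwrite("pics/w2c.png",cv2.resize(c,None,fx=f,fy=f,interpolation=cv2.INTER_CUBIC))
print(observe()["tcp_pos"])
```

```text
tank 0.95 [ 0.527 -0.174 -0.   ] [282. 148.]
core 0.82 [ 0.528 -0.173 -0.001] [283. 148.]
core 0.73 [ 0.537 -0.218  0.11 ] [283. 204.]
clip_left_pad 0.7 [ 0.515 -0.121  0.113] [279.  89.]
clip_right_pad 0.66 [ 0.537 -0.22   0.114] [283. 207.]
cassette_top 0.57 [ 0.538 -0.217  0.112] [284. 204.]
cassette_foot 0.68 [ 0.554 -0.169  0.006] [304. 150.]
blank 0.58 [ 0.5   -0.18   0.008] [259. 150.]
229 336 52 235
2.955665024630542
[ 0.53735097 -0.22282452  0.40479062]
```

View pics/w2c.png

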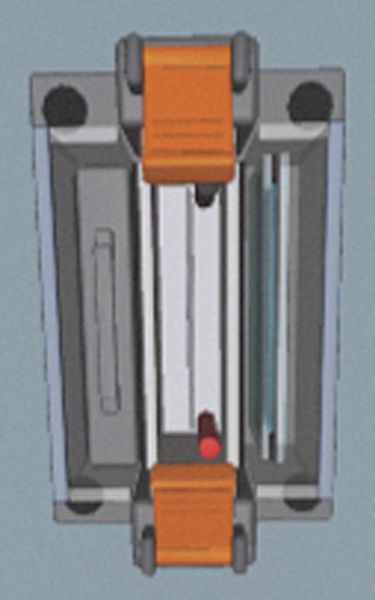

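The close-up shows the tank nearly upright in the image: blank on the left (105,310), cassette on the right (272,310) with a gap to the right wall, and clips at (188,110) and (193,510). I'll fit the tank pose from these edges.

```bash
cat > fit.py <<'E'
from h import *
import pickle
from scipy.optimize import least_squares
s=pickle.load(open("w2.pkl","rb"))
M=cv2.Rodrigues(np.array(s["rvec"],float))[0];c=-M.T@np.ravel(s["tvec"]);K=np.array(s["intrinsics"])
def bp(u,v,z):
    u=219+u/2.9557;v=42+v/2.9557
    d=M.T@np.linalg.inv(K)@[u,v,1]; return c+d*(z-c[2])/d[2]
# u,v,z,axis,value
D=[(30,130,.082,0,-.049),(43,320,.082,0,-.049),(55,498,.082,0,-.049),(345,125,.082,0,.049),(338,310,.082,0,.049),(330,498,.082,0,.049),
(188,60,.097,0,0),(193,550,.097,0,0),(50,72,.006,1,.092),(310,69,.006,1,.092),(75,519,.006,1,-.092),(320,519,.006,1,-.092)]
P=np.array([bp(*d[:3]) for d in D])
def tk(p,q):
    a=q[2];d=p[:,:2]-q[:2];return np.c_[np.cos(a)*d[:,0]+np.sin(a)*d[:,1],-np.sin(a)*d[:,0]+np.cos(a)*d[:,1]]
def f(q): return [t[d[3]]-d[4] for t,d in zip(tk(P,q),D)]
r=least_squares(f,[.527,-.173,.2],loss="soft_l1",f_scale=.002);print(np.round(r.x,4),np.round(1000*r.fun,1));print(1000*np.array(f(r.x)).round(4))
for n,p in [("cass top L edge top",(248,165,.082)),("cass edges mid",(248,310,.082)),("core r edge mid",(240,310,.082)),("b",(270,310,.082)),("c",(282,310,.082)),("d",(288,310,.082)),("blank l",(78,310,.076)),("blank r",(136,310,.076)),("inner wall r",(318,310,.082))]:
    print(n,(1000*tk(np.array([bp(*p)]),r.x)[0]).round(1))
E
python3 fit.py
```

```text
[ 0.5283 -0.1711  0.21  ] [-0.7  0.1  0.9  0.1 -0.1 -0.7  0.1  0.1 -0.9 -1.1  1.7  0.5]
[-0.7  0.1  0.9  0.1 -0.1 -0.7  0.1  0.1 -0.9 -1.1  1.7  0.5]
cass top L edge top [18.8 48.1]
cass edges mid [19.2  3.2]
core r edge mid [16.5  3.2]
b [26.4  3.1]
c [30.4  3.1]
d [32.4  3. ]
blank l [-37.9   3.6]
blank r [-18.3   3.3]
inner wall r [42.3  2.9]
```

```bash
python3 -c "
from h import *
plan([.5375,-.2141,.298],.21)"
```

```text
turn [-0.0001  0.0002 -0.0139] shift cur frame mm [  8.6   1.9 106.8] shift after turn mm [  8.5   2.  106.8]
```

Call:
servo_tool(targets="0 0 -0.014 8.5 2 30 0;0 0 0 0 0 40 0;0 0 0 0 0 37 0;0 0 0 0 0 6 0;0 0 0 0 0 6 0;0 0 0 0 0 6 0;0 0 0 0 0 5 0;0 0 0 0 0 0 0")

```text
t: 5.75
tcp_pos: [0.538, -0.2144, 0.2748]
orientation: [1.976, 2.442, -0.001]
ft_force: [-0.3, 0.2, -0.8]
finger_gap: 0.0
grasp_force: 0.0
```

```bash
python3 -c "
from h import *
s=snapshot('top')
cv2.imwrite('pics/t2.png',s['img'][:,:,::-1]); print(observe()['ft_force'])
for n in ['top','side']:
    s=snapshot(n)
    for l in ['clip_left_pad','clip_right_pad']:
        for m in mark_of(l,s)[:2]: print(n,l,round(m['score'],2),np.round(w(m['xyz'],s),3))"
```

```text
[ 0.42322774 -0.09389112 -0.3225252 ]
top clip_left_pad 0.68 [ 0.519 -0.125  0.113]
side clip_left_pad 0.44 [ 0.52  -0.119  0.111]
side clip_right_pad 0.62 [ 0.54  -0.217  0.097]
```

Call:
servo_tool(targets="0 0 0 0 0 -40 0;0 0 0 44 0 0 0;0 0 0 44 0 0 0;0 0 0 0 0 17 0;0 0 0 0 0 6 0;0 0 0 0 0 6 0;0 0 0 0 0 6 0;0 0 0 0 0 5 0;0 0 0 0 0 0 0")

```text
t: 7.0
tcp_pos: [0.5191, -0.1281, 0.2736]
orientation: [-1.975, -2.44, 0.001]
ft_force: [-0.0, -0.3, 0.8]
finger_gap: -0.0001
grasp_force: 0.0
```

Call:
servo_tool(targets="0 0 0 0 0 -40 0.6;0 0 0 0 0 -40 0.6;0 0 0 0 0 -40 0.6;0 0 0 30 -10 0 0.6;0 0 0 40 -15 0 0.6;0 0 0 40 -15 0 0.6")

```text
t: 7.6
tcp_pos: [0.4567, -0.0278, 0.395]
orientation: [1.977, 2.441, 0.001]
ft_force: [0.3, 0.9, 0.1]
finger_gap: 0.0515
grasp_force: 0.0
```

```bash
python3 -c "
from h import *
for n in ['top','side']:
    s=snapshot(n)
    for l in ['clip_left_pad','clip_right_pad']:
        for m in mark_of(l,s)[:2]: print(n,l,round(m['score'],2),np.round(w(m['xyz'],s),3))
print(observe()['tcp_pos'])
plan([.50,.15,.40],.1)"
```

```text
top clip_left_pad 0.47 [ 0.526 -0.169  0.   ]
top clip_right_pad 0.63 [ 0.532 -0.218  0.097]
side clip_left_pad 0.53 [ 0.52  -0.125  0.096]
side clip_right_pad 0.44 [ 0.541 -0.219  0.097]
side clip_right_pad 0.24 [ 0.519 -0.125  0.096]
[ 0.45798626 -0.02923782  0.39473035]
turn [0.0005 0.0002 0.1097] shift cur frame mm [166.6  78.4  -5.3] shift after turn mm [174.1  59.7  -5.3]
```

Call:
servo_tool(targets="0 0 0.11 0 0 0 0.6;0 0 0 44 15 0 0.6;0 0 0 44 15 0 0.6;0 0 0 43 15 0 0.6;0 0 0 43 15 0 0.6;0 0 0 0 0 0 0.6;0 0 0 0 0 0 0.6")

```text
t: 8.6
tcp_pos: [0.5006, 0.1511, 0.3943]
orientation: [-2.105, -2.331, 0.0]
ft_force: [0.6, -0.3, -0.0]
finger_gap: 0.0511
grasp_force: 0.0
```

Run:
```python
from h import *
import pickle
s=snapshot("wrist"); pickle.dump(s,open("w3.pkl","wb"))
im=s["img"][:,:,::-1]
for l in ["rack","wedge","spare_plate_1"]:
    for m in mark_of(l,s)[:3]: 
        P=w(m["xyz"],s);print(l,round(m["score"],2),np.round(P,3),np.round(px(P,s)[0]))
r=regions_of("rack",s)[0]["region"];ys,xs=np.where(r);print(xs.min(),xs.max(),ys.min(),ys.max())
x0,y0=max(xs.min()-15,0),max(ys.min()-15,0)
c=im[y0:ys.max()+15, x0:xs.max()+15]
f=min(800/c.shape[1],600/c.shape[0]);print(x0,y0,f)
cv2.imwrite("pics/w3c.png",cv2.resize(c,None,fx=f,fy=f,interpolation=cv2.INTER_CUBIC))
print(observe()["tcp_pos"])
```

```text
wedge 0.7 [0.621 0.199 0.   ] [384. 160.]
wedge 0.65 [ 0.516  0.351 -0.001] [316.  10.]
wedge 0.64 [0.502 0.219 0.007] [290. 134.]
spare_plate_1 0.71 [0.446 0.214 0.008] [242. 133.]
spare_plate_1 0.67 [0.462 0.219 0.   ] [257. 130.]
220 319 74 181
205 59 4.37956204379562
[0.49975741 0.14874021 0.39443694]
```

View pics/w3c.png

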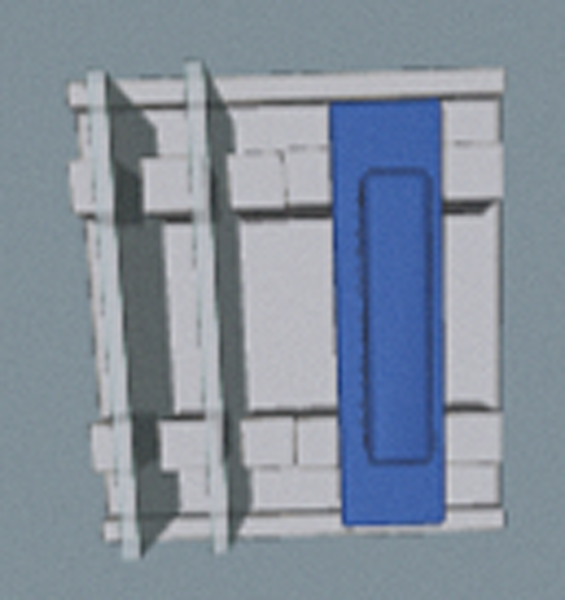

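The close-up shows the large wedge with its fin top at about (362–432, 170–463) and collar at (332–442, 100–524); the rack is nearly square to the image.

Run:
```python
from h import *
import pickle
s=pickle.load(open("w3.pkl","rb"))
M=cv2.Rodrigues(np.array(s["rvec"],float))[0];c=-M.T@np.ravel(s["tvec"]);K=np.array(s["intrinsics"])
def bp(u,v,z):
    d=M.T@np.linalg.inv(K)@[205+u/4.3796,59+v/4.3796,1]; return c+d*(z-c[2])/d[2]
for z,q in ((.134,[(362,170),(431,170),(370,462),(433,462)]),(.094,[(332,100),(440,100),(344,524),(443,524)])):
    P=np.array([bp(u,v,z) for u,v in q]); d=P[:2].mean(0)-P[2:].mean(0)
    print(P.mean(0).round(4),"yaw",np.arctan2(-d[0],d[1]).round(4),"len",np.linalg.norm(d).round(4),"wid",[np.linalg.norm(P[i]-P[i+1]).round(4) for i in (0,2)])
    cen=P.mean(0)
plan([*cen[:2],.118+.155],np.arctan2(-d[0],d[1]))
```

```text
[0.5037 0.2206 0.134 ] yaw 0.1323 len 0.0488 wid [np.float64(0.0116), np.float64(0.0113)]
[0.5036 0.2206 0.094 ] yaw 0.131 len 0.0832 wid [np.float64(0.0211), np.float64(0.021)]
turn [-0.0008  0.001  -0.0333] shift cur frame mm [ 71.2  10.9 121.4] shift after turn mm [ 70.7  13.1 121.4]
```

Call:
servo_tool(targets="0 0 -0.033 0 0 0 0.6;0 0 0 35 6.5 20 0.6;0 0 0 35.5 6.5 20 0.6;0 0 0 0 0 25 0.6;0 0 0 0 0 25 0.6;0 0 0 0 0 20 0.6;0 0 0 0 0 11 0.6;0 0 0 0 0 0 0.6")

```text
t: 9.65
tcp_pos: [0.5027, 0.2216, 0.2725]
orientation: [-2.067, -2.365, 0.004]
ft_force: [-0.6, -0.1, 0.1]
finger_gap: 0.0517
grasp_force: 0.0
```

```bash
python3 -c "
from h import *
print(observe()['tcp_pos'],observe()['ft_force']);plan([.5037,.2206,.273],.1316)"
```

```text
[0.50273642 0.22162797 0.27249182] [-0.60121967 -0.11500697  0.09554945]
turn [-0.0027  0.0011  0.0026] shift cur frame mm [-1.1  0.8 -0.5] shift after turn mm [-1.1  0.8 -0.5]
```

Call:
servo_tool(targets="0 0 0 -1 0.7 0 0.6;0 0 0 0 0 0 0;0 0 0 0 0 0 0;0 0 0 0 0 0 0;0 0 0 0 0 0 0;0 0 0 0 0 0 0;0 0 0 0 0 0 0;0 0 0 0 0 0 0")

```text
t: 10.45
tcp_pos: [0.5042, 0.2216, 0.2747]
orientation: [2.067, 2.365, 0.002]
ft_force: [-0.5, -0.5, 5.6]
finger_gap: 0.0115
grasp_force: 59.5
```

Call:
servo_tool(targets="0 0 0 0 0 -10 0;0 0 0 0 0 -20 0;0 0 0 0 0 -25 0;0 0 0 0 0 -25 0;0 0 0 0 0 -25 0;0 0 0 0 0 -15 0;0 0 0 0 0 0 0")

```text
t: 11.15
tcp_pos: [0.5042, 0.2218, 0.3961]
orientation: [2.067, 2.364, 0.007]
ft_force: [0.4, 0.8, -1.8]
finger_gap: 0.0111
grasp_force: 58.8
```

Run:
```python
from h import *
t=np.array([.5283,-.1711]);a=.21
X=lambda x,y:t+np.array([np.cos(a)*x-np.sin(a)*y,np.sin(a)*x+np.cos(a)*y])
p=X(.038,0);print(p,observe()['ft_force'],observe()['finger_gap'])
plan([*p,.375],a)
```

```text
[ 0.56546517 -0.16317852] [ 0.40534606  0.79551668 -1.75564284] 0.01112675710499937
turn [ 0.0046 -0.0012 -0.076 ] shift cur frame mm [-389.7    9.2   20.6] shift after turn mm [-389.3  -20.4   21.1]
```

Call:
servo_tool(targets="0.004 -0.001 -0.076 0 0 0 0;0 0 0 -25 -1.5 0 0;0 0 0 -37 -2 0 0;0 0 0 -37 -2 0 0;0 0 0 -37 -2 0 0;0 0 0 -37 -2 0 0;0 0 0 -37 -2 0 0;0 0 0 -37 -2 0 0;0 0 0 -37 -2 0 0;0 0 0 -37 -2 0 0;0 0 0 -37 -2 0 0;0 0 0 -31 -1 0 0;0 0 0 0 0 0 0;0 0 0 0 0 0 0;0 0 0 0 0 0 0")

```text
t: 12.65
tcp_pos: [0.5646, -0.162, 0.3933]
orientation: [-1.972, -2.441, 0.006]
ft_force: [0.4, 1.0, -1.9]
finger_gap: 0.0113
grasp_force: 58.7
```

Run:
```python
from h import *
import pickle
plan([.5655,-.1632,.375],.21)
for n in ("wrist","side","top"):
    s=snapshot(n)
    for l in ["wedge","cassette_top"]:
        for m in mark_of(l,s)[:3]: P=w(m["xyz"],s);print(n,l,round(m["score"],2),np.round(P,3),np.round(px(P,s)[0]))
    if n=="wrist": cv2.imwrite("pics/w4.png",s["img"][:,:,::-1]); pickle.dump(s,open("w4.pkl","wb"))
```

```text
turn [-0.0054 -0.0008  0.0018] shift cur frame mm [-1.4  0.8 18.3] shift after turn mm [-1.4  0.7 18.3]
wrist wedge 0.58 [ 0.563 -0.16   0.128] [283. 216.]
side wedge 0.97 [ 0.566 -0.162  0.129] [293. 170.]
side wedge 0.81 [ 0.513  0.354 -0.003] [213. 309.]
side wedge 0.74 [ 0.622  0.203 -0.002] [210. 262.]
side cassette_top 0.48 [ 0.556 -0.162  0.082] [296. 186.]
top wedge 0.59 [ 0.518  0.349 -0.   ] [143. 206.]
top wedge 0.52 [ 0.558 -0.165  0.131] [343. 185.]
top wedge 0.51 [ 0.623  0.199 -0.001] [201. 168.]
top cassette_top 0.66 [ 0.555 -0.165  0.08 ] [340. 190.]
top cassette_top 0.55 [ 0.502 -0.178  0.007] [341. 215.]
```

View pics/w4.png

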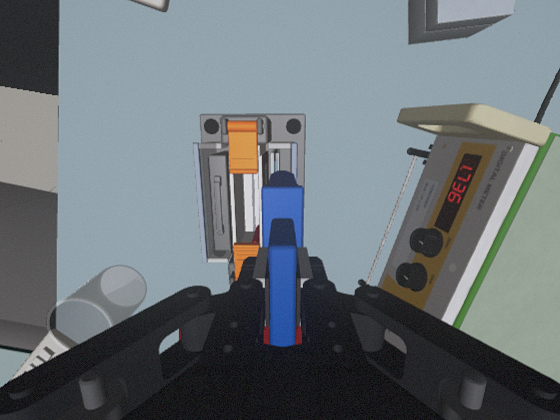

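The wedge hangs straight in the gripper at (283,230), lined up over the cassette-to-wall gap; nothing else has been disturbed.

Call:
servo_tool(targets="-0.005 0 0 -1 0.7 0 0;0 0 0 0 0 20 0;0 0 0 0 0 18 0;0 0 0 0 0 0 0;0 0 0 0 0 0 0")

```text
t: 13.6
tcp_pos: [0.566, -0.1642, 0.3561]
orientation: [1.976, 2.441, 0.0]
ft_force: [0.4, 0.5, -0.8]
finger_gap: 0.0111
grasp_force: 58.6
```

```bash
cat > chk.py <<'E'
from h import *
t=np.array([.5283,-.1711]);a=.21
def tk(P): d=np.array(P[:2])-t; return np.round(1000*np.array([np.cos(a)*d[0]+np.sin(a)*d[1],-np.sin(a)*d[0]+np.cos(a)*d[1],P[2]]),1)
if __name__=="__main__":
    p=[];f=[]
    import sys
    for n in ("side","top"):
        s=snapshot(n);o=observe();p.append(o["tcp_pos"]);f.append(o["ft_force"])
        for l in sys.argv[1:]:
            for m in mark_of(l,s)[:2]: print(n,l,round(m["score"],2),tk(w(m["xyz"],s)))
    p=np.mean(p,0);print("tcp in tank",tk(p),"nose z",1000*(p[2]-.2655),"F",np.mean(f,0).round(1),"wt",o["wrist_torque"].round(2))
    plan([.5655,-.1632,p[2]],.21)
E
python3 chk.py wedge cassette_top
```

```text
side wedge 0.94 [ 94.4 513.4  -2.1]
side wedge 0.86 [167.6 345.9  -2.7]
side cassette_top 0.51 [30.4  1.1 79. ]
top wedge 0.76 [32.8 -1.1 95.5]
top wedge 0.75 [1.74e+02 3.45e+02 2.00e-01]
top cassette_top 0.48 [30.5  1.  79.8]
top cassette_top 0.2 [26.4  4.4  3.7]
tcp in tank [ 38.6  -1.2 356.9] nose z 91.44090673533084 F [ 0.2 -0.5 -1.4] wt [0.06 0.03 0.01]
turn [ 0.0023  0.0015 -0.    ] shift cur frame mm [ 1.1 -0.4 -0. ] shift after turn mm [ 1.1 -0.4 -0. ]
```

Call:
servo_tool(targets="0 0 0 0.5 -0.4 4 0;0 0 0 0 0 4 0;0 0 0 0 0 3 0;0 0 0 0 0 2 0;0 0 0 0 0 2 0;0 0 0 0 0 0 0")

```text
t: 14.5
tcp_pos: [0.5653, -0.1638, 0.3407]
orientation: [1.976, 2.442, -0.0]
ft_force: [-0.3, 0.5, -2.1]
finger_gap: 0.0113
grasp_force: 58.7
```

```bash
python3 chk.py
```

```text
tcp in tank [ 37.9  -0.6 341. ] nose z 75.49322054815505 F [-0.1  1.1 -2.5] wt [0.03 0.03 0.06]
turn [0.001  0.0008 0.0001] shift cur frame mm [0.5 0.1 0.1] shift after turn mm [0.5 0.1 0.1]
```

Call:
servo_tool(targets="0 0 0 0 -0.2 3 0;0 0 0 0 -0.7 3 0;0 0 0 0 -0.7 3 0;0 0 0 0 -0.7 3 0;0 0 0 0 -0.4 3 0;0 0 0 0 0 0 0")

```text
t: 15.2
tcp_pos: [0.5628, -0.1643, 0.3256]
orientation: [1.976, 2.441, 0.001]
ft_force: [0.7, -0.9, -2.0]
finger_gap: 0.0109
grasp_force: 58.8
```

```bash
python3 chk.py cassette_top cassette_foot
```

```text
top cassette_top 0.55 [22.1 -2.2 78.8]
top cassette_top 0.55 [-4.5 -1.3 -2.1]
tcp in tank [ 35.1  -0.5 325.9] nose z 60.44684414070717 F [ 0.4 -0.2 -1.8] wt [ 0.01 -0.03 -0.02]
turn [0.001  0.0009 0.    ] shift cur frame mm [0.5 2.9 0.2] shift after turn mm [0.5 2.9 0.2]
```

Call:
servo_tool(targets="0 0 0 0 0.2 4 0;0 0 0 0 0 4 0;0 0 0 0 0 4 0;0 0 0 0 0 4 0;0 0 0 0 0 0 0")

```text
t: 16.0
tcp_pos: [0.563, -0.1642, 0.3094]
orientation: [1.976, 2.442, 0.001]
ft_force: [0.4, -0.5, -2.1]
finger_gap: 0.0111
grasp_force: 58.8
```

Call:
servo_tool(targets="0 0 0 0 0 4 0;0 0 0 0 0 4 0;0 0 0 0 0 4 0;0 0 0 0 0 3 0;0 0 0 0 0 0 0")

```text
t: 16.5
tcp_pos: [0.563, -0.1643, 0.2946]
orientation: [1.976, 2.442, 0.0]
ft_force: [0.6, 0.5, -1.3]
finger_gap: 0.011
grasp_force: 58.8
```

```bash
python3 chk.py cassette_top
```

```text
top cassette_top 0.5 [21.7 -1.2 81.1]
tcp in tank [ 35.3  -0.6 294.9] nose z 29.43874388707779 F [ 0.3 -0.1 -1.4] wt [-0.01 -0.03  0.01]
turn [ 0.0008  0.0009 -0.    ] shift cur frame mm [0.6 2.7 0.2] shift after turn mm [0.6 2.7 0.2]
```

Now the last stretch: press into the flare, watching force.

Call:
servo_tool(targets="0 0 0 0 0 3 0;0 0 0 0 0 3 0;0 0 0 0 0 3 0;0 0 0 0 0 2 0;0 0 0 0 0 0 0")

```text
t: 17.2
tcp_pos: [0.5629, -0.1644, 0.2837]
orientation: [1.975, 2.442, -0.0]
ft_force: [-0.2, 0.3, -1.9]
finger_gap: 0.0114
grasp_force: 58.9
```

Call:
servo_tool(targets="0 0 0 0 0 1 0;0 0 0 0 0 1 0;0 0 0 0 0 0 0")

```text
t: 17.5
tcp_pos: [0.5629, -0.1643, 0.2827]
orientation: [1.975, 2.441, -0.001]
ft_force: [-2.7, -0.0, 5.0]
finger_gap: 0.0111
grasp_force: 59.9
```

Call:
servo_tool(targets="0 0 0 0 -0.2 1 0;0 0 0 0 0 1 0;0 0 0 0 0 0 0")

```text
t: 17.8
tcp_pos: [0.5629, -0.1643, 0.282]
orientation: [1.975, 2.441, -0.002]
ft_force: [-5.4, 0.8, 13.1]
finger_gap: 0.0113
grasp_force: 61.3
```

Call:
servo_tool(targets="0 0 0 0 0 1 0;0 0 0 0 0 1 0;0 0 0 0 0 0 0")

```text
t: 18.1
tcp_pos: [0.5629, -0.1642, 0.2815]
orientation: [1.975, 2.44, -0.003]
ft_force: [-7.6, -0.4, 25.0]
finger_gap: 0.0112
grasp_force: 62.8
```

```bash
python3 chk.py cassette_top
```

```text
top cassette_top 0.46 [-6.5 -2.3 -0.2]
tcp in tank [ 35.3  -0.4 281.5] nose z 16.022499776956632 F [-7.8  0.6 23.9] wt [0.19 1.73 0.09]
turn [0.0003 0.0031 0.0001] shift cur frame mm [0.4 2.8 0. ] shift after turn mm [0.4 2.8 0. ]
```

Call:
servo_tool(targets="0 0 0 0 -0.6 0 0;0 0 0 0 0 1 0;0 0 0 0 0 0 0;0 0 0 0 0 0 0")

```text
t: 18.7
tcp_pos: [0.5627, -0.1642, 0.2813]
orientation: [1.974, 2.439, -0.002]
ft_force: [-8.9, 0.9, 28.4]
finger_gap: 0.0111
grasp_force: 63.6
```

```bash
python3 chk.py
python3 - <<'E'
from chk import *
s=snapshot("top");a1=s["img"][150:250,290:400,::-1]
s=snapshot("side");a2=s["img"][140:240,260:370,::-1]
s3=snapshot("wrist");a3=s3["img"][60:280,170:400,::-1]
r=lambda a,W:cv2.resize(a,(W,300),interpolation=cv2.INTER_CUBIC)
top=np.hstack([r(a1,330),r(a2,330)]);b=np.zeros((300,660,3),np.uint8);b[:,:314]=r(a3,314)
cv2.imwrite("pics/fin.png",np.vstack([top,b]))
E
```

```text
tcp in tank [ 35.1  -0.4 281.3] nose z 15.81785868593183 F [-8.5  0.8 28.7] wt [0.26 1.91 0.14]
turn [0.0013 0.0036 0.0002] shift cur frame mm [ 0.4  2.9 -0. ] shift after turn mm [ 0.4  2.9 -0. ]
```

View pics/fin.png

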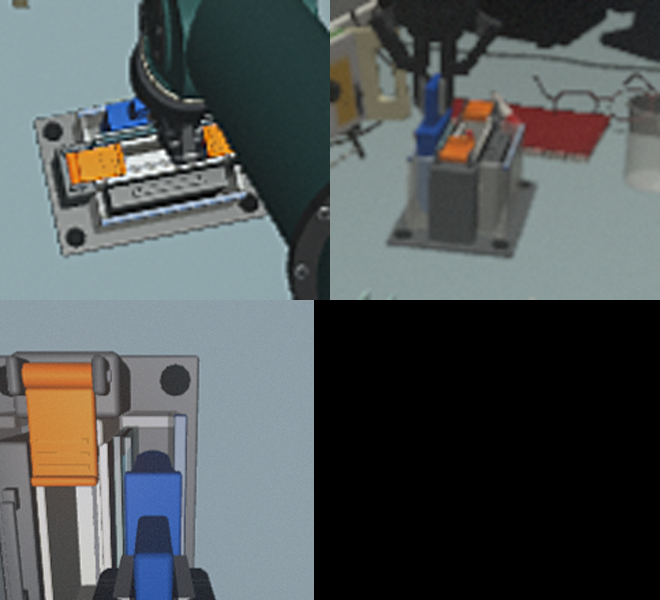

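Both clips lie level. The wedge sits between glass and wall in all three crops (wrist crop at (153,520)), with the cassette end visible at about (120,440). I'll check flushness numerically.

Run:
```python
from chk import *
s=snapshot("wrist")
def W(x,y,z): return [t[0]+np.cos(a)*x-np.sin(a)*y,t[1]+np.sin(a)*x+np.cos(a)*y,z]
for x in (.018,.026,.032,.044,.049):
    for z in (.082,.006): print(x,z,px(W(x,.05,z),s)[0].round(1))
p=px(W(.03,.045,.082),s)[0].astype(int)
c=s["img"][p[1]-40:p[1]+35,p[0]-50:p[0]+50,::-1]; print(p[0]-50,p[1]-40)
cv2.imwrite("pics/fl.png",cv2.resize(c,None,fx=7,fy=7,interpolation=cv2.INTER_CUBIC))
```

```text
0.018 0.082 [252.3 163.9]
0.018 0.006 [261.5 154.1]
0.026 0.082 [266.3 163.9]
0.026 0.006 [271.2 154.1]
0.032 0.082 [276.7 163.9]
0.032 0.006 [278.5 154.1]
0.044 0.082 [297.7 163.9]
0.044 0.006 [293.  154.1]
0.049 0.082 [306.4 164. ]
0.049 0.006 [299.1 154.1]
223 132
```

View pics/fl.png

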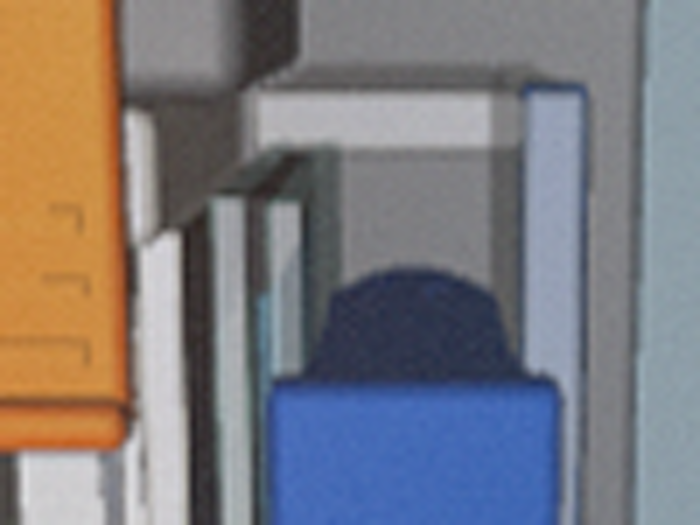

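The glass top spans 253–266 px and its foot edge is at about 271 px. Flush predicts 252–266 and 271, so the glass is flush and upright. The wedge is tight at nose z ≈ 16 mm with about 28 N downward, so I'm handing in.

```bash
python3 -c "
from rig import *
o=observe();print(o['t'],o['ft_force'],o['grasp_force']);print(job_done())"
```

```text
19.0 [-8.41719483  0.17717492 29.30041747] 63.53827714920044
the job is handed in; nothing more can be done
None
```

Job handed in at 19 s of the 51 s allowed: both clips are shut, and the wedge is in beside the cassette with its nose at about 16 mm, holding the glass upright and flush against the gasket, still gripped and pressed down with about 29 N.

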